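# Swap the tester at the back of the caddy for the carton

### The job

The black tester lies at the back of the plywood caddy behind the screw box and the white switch box. Clear those two upright onto the flat side board, then lay the tester lengthwise in the middle of the shallow grey job tray, and put the small carton away lengthwise in the tester's old place along the back wall. Finally put the screw box and the switch box back upright where each stood in the caddy, turned as before, and leave the tape roll and screwdriver alone.

Things in the scene. Friction and masses are not known exactly. Their poses are not given: they have to be found in the camera images.
- caddy: Fixed plywood caddy 190x226 mm. Origin: centre of underside; x to its back wall, y along it. Floor 8 mm up. Inner faces: back (48 mm high) x +86, sides (26 high) y +-104, front lip (13 high) x -89. Tester starts lying along y, centre within 4 mm of x +25.5, y 0; 8-20 mm before it the screw and switch boxes near x -46, y +42 and -42 (which is where varies), long sides along the caddy's x.
- side_board: Fixed flat pale wooden board with dark end strips, 120 (x) x 170 (y) x 12 mm, no rim. Origin: centre of its underside; top 12 mm above it. Room for the two boxes side by side along its y (centres at y = +-40 mm). Stands left or right of the caddy.
- job_tray: Fixed shallow grey plastic tray, 135 (x) x 155 (y) mm outside, rim 17 mm high, inside about 125 x 145 mm. Origin: centre of its underside; inner floor 4 mm above it. Its longer side is its y. Stands left or right of the caddy.
- tester_centre (a point): Black tester box with a yellow plate on top, loose, 55 (x) x 120 (y) x 30 (z) mm (main body y -60 to +40 mm, a narrower stub beyond), 0.22 kg. Point: its centre, 15 mm above its underside; y along its length.
- screw_box_centre (a point): Closed yellow-orange cardboard box of screws, loose, 50 (x) x 70 (y) x 45 (z) mm, 0.35 kg. Point: its centre, 22.5 mm above its underside. Grip it across its 50 mm width (its x); its longer y lies along the caddy's x at the start.
- switch_box_centre (a point): White open-topped box for a wall switch, loose, 52 (x) x 40 (y) x 45 (z) mm, walls 2 mm, 0.05 kg. Point: its centre, 22.5 mm above its underside; grip it from outside across its 40 mm width (y).
- carton_centre (a point): Small white and blue cardboard carton, loose, 110 (x) x 45 (y) x 30 (z) mm, 0.08 kg, lying on the open bench to the right. Point: its centre, 15 mm above its underside; x along its length.
- tape_roll: Bystander: blue roll of tape lying flat, 76 mm across, 24 mm high, at the far left of the work. Origin: centre of its underside.
- screwdriver: Bystander: screwdriver with amber handle, 185 mm long, lying beyond the caddy. Origin: under its middle.
Mind the look-alikes: they are no part of the job. Leave any pink or turquoise look-alike of the part that bears carton_centre alone.

How it is judged (in metres and radians):
On the way, in this order (a step that is already met when the one before it is completed fails the run):
1. the screw box and the switch box both stand released on the side board, the tester not yet moved from its place (x of screw_box_centre in the frame of side_board between -0.05 and 0.05 m and y of screw_box_centre in the frame of side_board between -0.075 and 0.075 m and z of screw_box_centre in the frame of side_board between 0.0285 and 0.0405 m and angle between each of screw_box_centre, switch_box_centre's own z axis and vertical below 0.12 rad and contact force between each of screw_box, switch_box and the fingers below 0.1 N and x of switch_box_centre in the frame of side_board between -0.05 and 0.05 m and y of switch_box_centre in the frame of side_board between -0.075 and 0.075 m and z of switch_box_centre in the frame of side_board between 0.0285 and 0.0405 m and distance of tester_centre from where it was at the start of the episode below 0.02 m), for 0.2 s.
2. the tester lies released in the job tray, both boxes still on the side board (x of tester_centre in the frame of job_tray between -0.015 and 0.015 m and y of tester_centre in the frame of job_tray between -0.015 and 0.015 m and z of tester_centre in the frame of job_tray between 0.013 and 0.025 m and angle between each of tester_centre, screw_box_centre, switch_box_centre's own z axis and vertical below 0.12 rad and angle between the y axis of tester_centre and the y axis of job_tray, either way round below 0.2 rad and contact force between each of tester, screw_box, switch_box and the fingers below 0.1 N and x of screw_box_centre in the frame of side_board between -0.05 and 0.05 m and y of screw_box_centre in the frame of side_board between -0.075 and 0.075 m and z of screw_box_centre in the frame of side_board between 0.0285 and 0.0405 m and x of switch_box_centre in the frame of side_board between -0.05 and 0.05 m and y of switch_box_centre in the frame of side_board between -0.075 and 0.075 m and z of switch_box_centre in the frame of side_board between 0.0285 and 0.0405 m), for 0.2 s.
3. the carton lies released in the tester's old place, both boxes still on the side board (x of carton_centre in the frame of caddy between 0.0115 and 0.0395 m and y of carton_centre in the frame of caddy between -0.015 and 0.015 m and z of carton_centre in the frame of caddy between 0.017 and 0.029 m and angle between each of carton_centre, screw_box_centre, switch_box_centre's own z axis and vertical below 0.12 rad and angle between the x axis of carton_centre and the y axis of caddy, either way round below 0.2 rad and contact force between each of carton, screw_box, switch_box and the fingers below 0.1 N and x of screw_box_centre in the frame of side_board between -0.05 and 0.05 m and y of screw_box_centre in the frame of side_board between -0.075 and 0.075 m and z of screw_box_centre in the frame of side_board between 0.0285 and 0.0405 m and x of switch_box_centre in the frame of side_board between -0.05 and 0.05 m and y of switch_box_centre in the frame of side_board between -0.075 and 0.075 m and z of switch_box_centre in the frame of side_board between 0.0285 and 0.0405 m), for 0.2 s.
At the end, for the whole second after the job is handed in: Tester centred in the tray (15 mm, 0.2 rad). Carton in the tester's place, caddy x +25.5 (14 mm), y 0 (15 mm), along the back wall (0.2 rad). Screw box and switch box within 14 mm of where each started, turned as before or half round (0.2 rad). All flat, released, at rest (x of tester_centre in the frame of job_tray between -0.015 and 0.015 m and y of tester_centre in the frame of job_tray between -0.015 and 0.015 m and z of tester_centre in the frame of job_tray between 0.013 and 0.025 m and angle between each of tester_centre, carton_centre, screw_box_centre, switch_box_centre's own z axis and vertical below 0.12 rad and angle between the y axis of tester_centre and the y axis of job_tray, either way round below 0.2 rad and contact force between each of tester, carton, screw_box, switch_box and the fingers below 0.1 N and x of carton_centre in the frame of caddy between 0.0115 and 0.0395 m and y of carton_centre in the frame of caddy between -0.015 and 0.015 m and z of carton_centre in the frame of caddy between 0.017 and 0.029 m and angle between the x axis of carton_centre and the y axis of caddy, either way round below 0.2 rad and distance of each of screw_box_centre, switch_box_centre from where it was at the start of the episode below 0.014 m and angle between the y axis of screw_box_centre and the x axis of caddy, either way round below 0.2 rad and angle between the x axis of switch_box_centre and the x axis of caddy, either way round below 0.2 rad and linear speed of each of tester, carton, screw_box, switch_box below 0.02 m/s and angular speed of each of tester, carton, screw_box, switch_box below 0.2 rad/s); the robot touches nothing.
It fails at once if the tape roll is pushed out of its place (more than 25 mm) (distance of tape_roll from where it was at the start of the episode above 0.025 m).
It fails at once if the screwdriver is pushed out of its place (more than 25 mm) (distance of screwdriver from where it was at the start of the episode above 0.025 m).
It also fails if it takes over 120 s, if anything falls off the work surface, if the arm or the gripper's body presses on something with over 40 N, if the wrist force passes 120 N, or if a joint passes its speed limit or range.

### The arm

A 6-joint arm with a two-finger parallel gripper is mounted at the origin on a cart in front of the work surface, level with it; the furniture and walls round the work are solid. World frame = base frame: x ahead of the robot, y to its left, z up, the work surface at z = 0. Lengths are in m, angles in degrees, forces in N, time in s.
With the tool pointing down it reaches from about 0.35 to 0.875 m from the base axis. Payload 4.2 kg.
Tool frame: the origin (TCP) lies on the front face of the gripper's body, between the roots of the fingers; the fingertips stand finger_overhang ahead of it and the grasp point (between the pads) lies 51 mm ahead of it (finger_overhang is the distance from the TCP to the fingertips, in m); z points along the fingers, y is the line along which they close (so a half turn about z gives the same grasp; the last joint's range is limited). The gripper opens to 87 mm and grips with 3 to 60 N. Pads are 19 mm wide; open, the fingers measure 117 mm over their backs; the gripper's body (75 mm by 190 mm) begins 51 mm behind the grasp point.
Start: joints at [-56.86, 22.042, 0.453, 0, -68.411, -14.817], TCP at [0.197, -0.593, 0.292] pointing down, gripper open.
Joint ranges: [-179.83, 179.83], [-69.29, 118.12], [-61.27, 80.66], [-181.25, 117.63], [-171.15, -9.14], [-177.46, 177.46]. Speed limits (degrees/s): [159.86, 159.86, 180, 180, 180, 180].

### API

Orientations are given as a 3x3 rotation matrix whose columns are the frame's x, y, z axes.
In Python, from station import sense, capture, camera_model, finish_job, finger_overhang gives the robot as it stands. The module is installed in compiled form; this text tells all that it offers.
- The arm moves only by the tool jog_arm, never from a script. Its argument "rows" is a list that holds one entry, the list of rows, each a list of 4 numbers: the shift along the tool's x, y, z in m, then the turn about the tool's z in rad. A call has 1 to 20 rows; each row shifts and turns the commanded pose from where the row before left it, along the tool's axes as they then stand; what a row does not reach is not made up. A row lasts 1/8 s, in which the tool goes at most 62.5 mm and 10.7 degrees, less where a joint would pass 70% of its speed; a pose out of reach is approached as far as the arm can. A call is refused whole if a number of a shift passes 0.0625 or a number of a turn 0.188, either way. A call with a gripper value outside its range is refused whole. "claw" is the opening, from 0 (shut) to 1 (fully open), set as the call begins (left out, the last holds). The fingers move at their own pace and stop on an object; the grip force is fixed at half the most. Time passes only in rows, so rows that do not move let the fingers close. It gives the time, the measured TCP pose, the force, the opening and the grip force at its end, in the units of the state.
- sense(): the state, without advancing time (a new reading comes with each control period).
- capture(name): name is "scene" or "top" or "wrist"; returns the picture (400x640x3 uint8, red, green, blue); there is no depth.
- camera_model(name): a dict with "fovy" (degrees; the focal length in pixels is half the picture's height over the tangent of half this angle, whatever the lens; pixels are square), "cx", "cy" (the principal point, pixels), "eye" and "rotation" of the camera in the world. Camera axes: x right, y down, z forward; pixel columns grow to the right and rows downward; lengths in m; the calibration is good to about 2 mm. A picture is of the moment at which its call begins: read the wrist's pose just before it. camera_model takes no time and is no camera call; for the wrist camera it gives the pose at the moment of the call.
- finish_job(): hands the job in; it is judged then, once.
The state is a dict: "time_s": time; "joints": joint angles; "joint_velocities": joint speeds; "effort": joint torques, N m; "tcp_pos": TCP position; "ee_rot": TCP orientation; "wrist_force": force on the tool from outside, world axes, zero at the start; "moment": the same for the moment, N m; "gripper_width": opening from 0.0 (shut) to 1.0 (fully open); "gripper_force": force on a finger pad.
Only numpy, scipy, OpenCV 4.12 (cv2) and the standard library are available. Lean on these libraries where they do the work, as an engineer would, in place of code of your own. Each camera call takes 0.05 s, during which the arm holds its last target. There are 200 camera calls.

## Working session

There is one attempt and no reset: what is moved stays moved. The work goes in short steps, Python scripts to look and compute and a tool call to move; the robot and the scene stay as the last step left them, time stands still between calls to the robot, and variables do not carry over. Pictures are saved under pics/ and viewed, at most 17 in all, crops included, and the job is handed in when it is done.

Besides the shell and the picture viewer there is one more tool, called after "Request:" in YAML: its name, and indented under it one key for each argument. jog_arm: Moves the arm, as the interface text tells. Its arguments: {"type":"object","properties":{"rows":{"type":"array"},"claw":{"type":"number"}},"required":["rows"]}

```bash
mkdir -p pics; python3 - <<'E'
from station import *
import cv2,numpy as np
print(finger_overhang if not callable(finger_overhang) else finger_overhang())
s=sense();print(s)
for n in("scene","top"):
    im=capture(n);cv2.imwrite(f"pics/{n}0.png",im[:,:,::-1]);print(n,camera_model(n))
E
```

```text
0.0697
{'time_s': 0.0, 'joints': array([-5.68594764e+01,  2.20902199e+01,  3.79452704e-01, -2.83742766e-02,
       -6.84122422e+01, -1.48163427e+01]), 'joint_velocities': array([-0.04744834,  0.05535381, -0.06069517,  0.00245246,  0.02144963,
       -0.04337023]), 'effort': array([-2.58158880e-04, -3.90661597e+01,  1.87407428e+01,  4.21998605e+00,
        1.10066874e-02, -2.10682438e-04]), 'tcp_pos': array([ 0.19636924, -0.59286743,  0.29116451]), 'ee_rot': array([[-9.49350260e-01, -3.14218814e-01, -7.88104271e-04],
       [-3.14219785e-01,  9.49348053e-01,  2.04939426e-03],
       [ 1.04227020e-04,  2.19323093e-03, -9.99997589e-01]]), 'wrist_force': array([-0.55083757,  0.09179919,  0.58374557]), 'moment': array([ 0.01830899, -0.00992404, -0.00272956]), 'gripper_force': 0.0, 'gripper_width': 1.0021248208772486}
scene {'fovy': 51.220498338390996, 'cx': 317.3374900286043, 'cy': 198.47276363182087, 'eye': array([0.75048651, 0.59977747, 1.30188003]), 'rotation': array([[-0.94479951,  0.29182977, -0.14896065],
       [ 0.32743107,  0.82437194, -0.46173563],
       [-0.01194922, -0.48502195, -0.87442034]])}
top {'fovy': 44.660994219011144, 'cx': 320.16664623252564, 'cy': 198.45155148578948, 'eye': array([-0.37410862,  0.25999982,  1.30860607]), 'rotation': array([[-0.29547352, -0.74893684,  0.59311803],
       [-0.95522195,  0.22140059, -0.19629775],
       [ 0.01569794, -0.62456015, -0.78081892]])}
```

View pics/scene0.png

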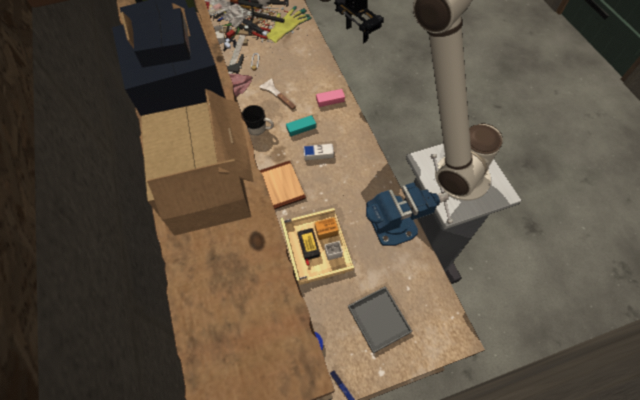

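View pics/top0.png

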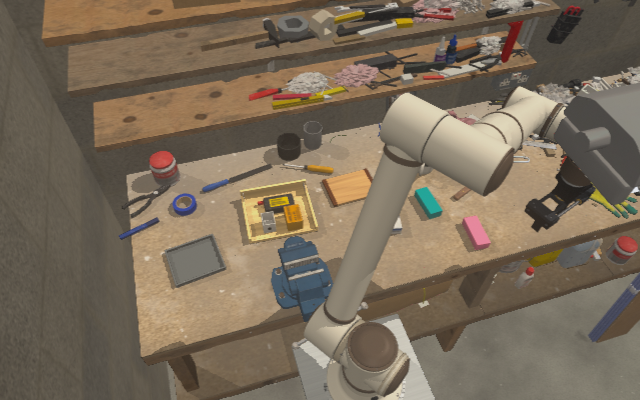

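Candidates for the carton: white/blue at scene (320,152), turquoise (302,125), pink (330,98). The white/blue one is the target. The board (282,184) is to the right of the caddy (320,247), the tray (380,320) to the left, and the vise (400,212) stands in the near middle. Next, close crops.

```bash
python3 - <<'E'
import cv2
a=cv2.imread("pics/scene0.png")[135:360,255:425];cv2.imwrite("pics/c1.png",cv2.resize(a[0:150],None,fx=4,fy=4,interpolation=cv2.INTER_CUBIC))
b=cv2.imread("pics/top0.png")[160:290,155:355];cv2.imwrite("pics/c2.png",cv2.resize(b,None,fx=4,fy=4,interpolation=cv2.INTER_CUBIC))
E
```

```text
(no output)
```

View pics/c1.png

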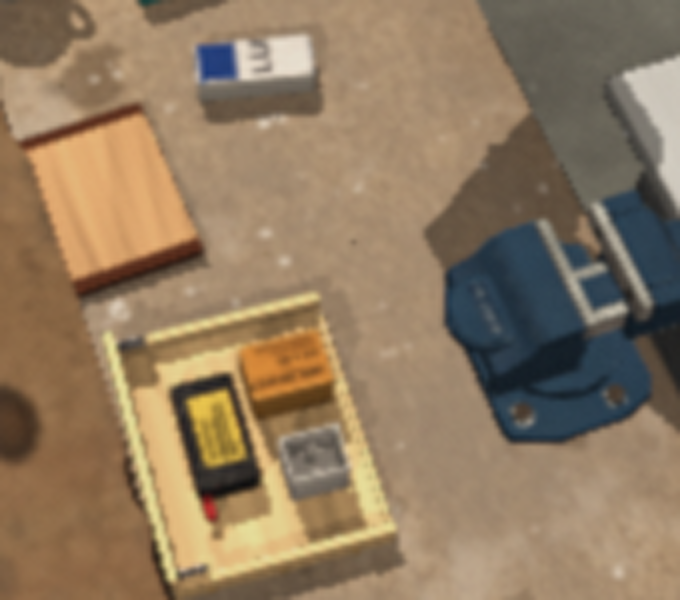

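View pics/c2.png

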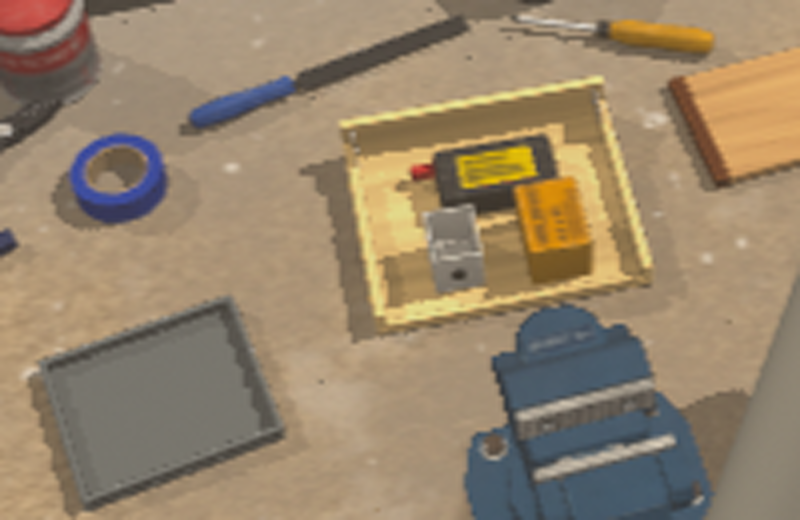

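```bash
cat > h.py <<'E'
from station import *
import numpy as np
def ray(m,u,v,z):
    f=200/np.tan(np.radians(m["fovy"]/2))
    d=np.array(m["rotation"])@np.array([(u-m["cx"])/f,(v-m["cy"])/f,1]);e=np.array(m["eye"])
    return e+d*(z-e[2])/d[2]
def proj(m,p):
    f=200/np.tan(np.radians(m["fovy"]/2))
    q=np.array(m["rotation"]).T@(np.array(p)-m["eye"]);return f*q[0]/q[2]+m["cx"],f*q[1]/q[2]+m["cy"]
E
python3 - <<'E'
from h import *
S=camera_model("scene");T=camera_model("top")
c1=lambda p:(255+(p[0]+.5)/4-.5,135+(p[1]+.5)/4-.5)
c2=lambda p:(155+(p[0]+.5)/4-.5,160+(p[1]+.5)/4-.5)
def sh(n,m,f,ps):
    print(n)
    for x,y,z in ps: print("  ",np.round(ray(m,*f((x,y)),z)[:2],3),z)
sh("caddyS BR FR FL",S,c1,[(108,335,.048),(318,296,.026),(393,530,.013),(172,595,.048)])
sh("caddyT BL BR FR FL",T,c2,[(342,122,.048),(602,80,.048),(650,268,.026),(380,318,.013)])
sh("board S",S,c1,[(20,147,.012),(138,106,.012),(202,243,.012),(82,290,.012)])
sh("board T",T,c2,[(670,80,.012),(722,183,.012)])
sh("screw S top",S,c1,[(240,352,.053),(318,330,.053),(334,372,.053),(252,398,.053)])
sh("screw T top",T,c2,[(517,187,.053),(575,178,.053),(591,243,.053),(528,254,.053)])
sh("switch S top",S,c1,[(280,438,.053),(340,426,.053),(348,464,.053),(290,482,.053)])
sh("switch T top",T,c2,[(425,212,.053),(476,206,.053),(484,255,.053),(432,260,.053)])
sh("tester S top",S,c1,[(175,386,.038),(232,376,.038),(258,475,.038),(196,490,.038)])
sh("tester T top",T,c2,[(433,152,.038),(550,138,.038)])
sh("carton S",S,c1,[(197,44,.03),(310,36,.03),(315,78,.03),(203,88,.03)])
sh("tray T",T,c2,[(40,362,.017),(230,298,.017),(284,432,.017),(90,505,.017)])
sh("vise top S",S,c1,[(545,225,.1),(448,270,.1),(590,320,.1),(650,300,.1)])
sh("vise top T",T,c2,[(500,360,.1),(630,330,.1),(510,420,.1),(650,390,.1)])
E
```

```text
caddyS BR FR FL
   [ 0.675 -0.03 ] 0.048
   [ 0.492 -0.017] 0.026
   [0.506 0.197] 0.013
   [0.693 0.201] 0.048
caddyT BL BR FR FL
   [0.694 0.19 ] 0.048
   [ 0.677 -0.032] 0.048
   [ 0.492 -0.019] 0.026
   [0.515 0.199] 0.013
board S
   [ 0.693 -0.26 ] 0.012
   [ 0.578 -0.267] 0.012
   [ 0.568 -0.108] 0.012
   [ 0.681 -0.098] 0.012
board T
   [ 0.69  -0.098] 0.012
   [ 0.568 -0.106] 0.012
screw S top
   [0.576 0.024] 0.053
   [0.508 0.026] 0.053
   [0.509 0.067] 0.053
   [0.58  0.067] 0.053
screw T top
   [0.582 0.067] 0.053
   [0.577 0.02 ] 0.053
   [0.51  0.025] 0.053
   [0.514 0.076] 0.053
switch S top
   [0.571 0.107] 0.053
   [0.521 0.114] 0.053
   [0.527 0.146] 0.053
   [0.576 0.146] 0.053
switch T top
   [0.578 0.145] 0.053
   [0.572 0.104] 0.053
   [0.523 0.11 ] 0.053
   [0.53 0.15] 0.053
tester S top
   [0.635 0.029] 0.038
   [0.588 0.036] 0.038
   [0.596 0.126] 0.038
   [0.647 0.121] 0.038
tester T top
   [0.649 0.123] 0.038
   [0.636 0.025] 0.038
carton S
   [ 0.507 -0.303] 0.03
   [ 0.404 -0.276] 0.03
   [ 0.416 -0.229] 0.03
   [ 0.518 -0.254] 0.03
tray T
   [0.548 0.461] 0.017
   [0.565 0.31 ] 0.017
   [0.431 0.291] 0.017
   [0.411 0.439] 0.017
vise top S
   [0.306 0.019] 0.1
   [0.398 0.032] 0.1
   [0.308 0.112] 0.1
   [0.255 0.112] 0.1
vise top T
   [0.394 0.127] 0.1
   [0.392 0.028] 0.1
   [0.343 0.132] 0.1
   [0.338 0.029] 0.1
```

```bash
cat >> h.py <<'E'
def go(x,y,z,psi,s=None):
    s=s or sense();R=s["ee_rot"];d=R.T@(np.array([x,y,z])-s["tcp_pos"])
    cur=np.degrees(np.arctan2(R[1,1],R[0,1]));t=(cur-psi+180)%360-180
    print("t",round(s["time_s"],2),"pos",np.round(s["tcp_pos"],4),"psi",round(cur,1),"d",np.round(d,4),"n",round(max(abs(d))/.0625,1),"turn",round(np.radians(t),3),"F",np.round(s["wrist_force"],1),"w",round(s["gripper_width"],3),s["gripper_force"])
E
python3 - <<'E'
from h import *
W=camera_model("wrist");print(W);s=sense();print(s["ee_rot"].T@(W["eye"]-s["tcp_pos"]),s["ee_rot"].T@W["rotation"])
S=camera_model("scene");T=camera_model("top")
for z in (.3,.4,.5,.6): print(z,ray(S,210,60,z)[:2],ray(S,305,290,z)[:2],"|",ray(T,97,140,z)[:2],ray(T,530,66,z)[:2])
go(.50,-.02,.36,86)
E
```

```text
{'fovy': 70.32518172754264, 'cx': 317.41190048348153, 'cy': 200.38731799313143, 'eye': array([ 0.11921239, -0.61789421,  0.38298438]), 'rotation': array([[-0.31485755,  0.90708983,  0.27937923],
       [ 0.94913577,  0.30014666,  0.09514872],
       [ 0.00245369,  0.29512711, -0.95545485]])}
[ 0.08111233  0.00070769 -0.09169953] [[ 6.62898352e-04 -9.55427683e-01 -2.95224495e-01]
 [ 9.99999671e-01  4.95264214e-04  6.42592319e-04]
 [-4.67736363e-04 -2.95224824e-01  9.55427697e-01]]
0.3 [ 0.7465976  -0.55608576] [0.69223432 0.3028494 ] | [0.78360305 0.56402454] [ 0.74360226 -0.85547583]
0.4 [ 0.74698576 -0.44071634] [0.69804861 0.33248649] | [0.66881972 0.53388148] [ 0.63278487 -0.74488006]
0.5 [ 0.74737392 -0.32534691] [0.70386289 0.36212358] | [0.55403638 0.50373842] [ 0.52196749 -0.63428429]
0.6 [ 0.74776208 -0.20997749] [0.70967718 0.39176067] | [0.43925305 0.47359537] [ 0.4111501  -0.52368852]
t 0.1 pos [ 0.1964 -0.5929  0.2913] psi 108.3 d [-0.4683  0.4486 -0.0679] n 7.5 turn 0.389 F [-0.5  0.   0.1] w 1.0 0.0
```

Request:
jog_arm:
  rows:
    - [[0, 0, -0.03, 0], [0, 0, -0.038, 0], [-0.039, 0.0374, 0, 0], [-0.039, 0.0374, 0, 0], [-0.039, 0.0374, 0, 0], [-0.039, 0.0374, 0, 0], [-0.039, 0.0374, 0, 0], [-0.039, 0.0374, 0, 0], [-0.039, 0.0374, 0, 0], [-0.039, 0.0374, 0, 0], [-0.039, 0.0374, 0, 0], [-0.039, 0.0374, 0, 0], [-0.039, 0.0374, 0, 0], [-0.039, 0.0374, 0, 0], [0, 0, 0, 0.13], [0, 0, 0, 0.13], [0, 0, 0, 0.13], [0, 0, 0, 0]]

```text
time_s: 2.35
tcp_pos: [0.4995, -0.0201, 0.3598]
ee_rot: [[-0.998, 0.069, -0.001], [0.069, 0.998, -0.0], [0.001, -0.0, -1.0]]
wrist_force: [-0.4, 0.4, -0.0]
gripper_width: 0.998
gripper_force: 0.0
```

```bash
python3 - <<'E'
from h import *
import cv2,pickle
go(.5,-.02,.36,86)
m=camera_model("wrist");im=capture("wrist");pickle.dump(m,open("w1.pkl","wb"))
cv2.imwrite("pics/w1.png",cv2.resize(im[:,:,::-1],(800,500),interpolation=cv2.INTER_CUBIC));print(m["eye"])
E
```

```text
t 2.35 pos [ 0.4995 -0.0201  0.3598] psi 86.1 d [-0.0005  0.0001 -0.0002] n 0.0 turn 0.001 F [-0.4  0.4 -0. ] w 0.998 0.0
[ 0.41840502 -0.01367416  0.45160962]
```

View pics/w1.png

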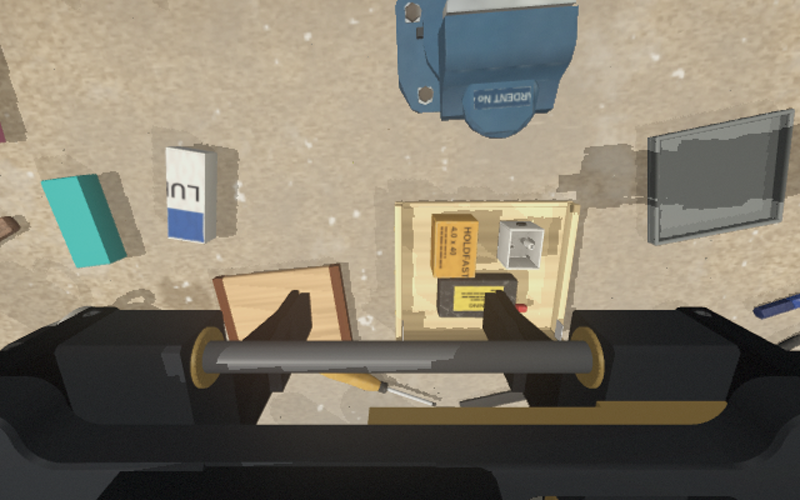

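```bash
python3 - <<'E'
import cv2
# use stored upscaled picture's region at higher zoom
a=cv2.imread("pics/w1.png")[190:350,380:600];cv2.imwrite("pics/w1c.png",cv2.resize(a,(770,560),interpolation=cv2.INTER_CUBIC))
E
```

```text
(no output)
```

View pics/w1c.png

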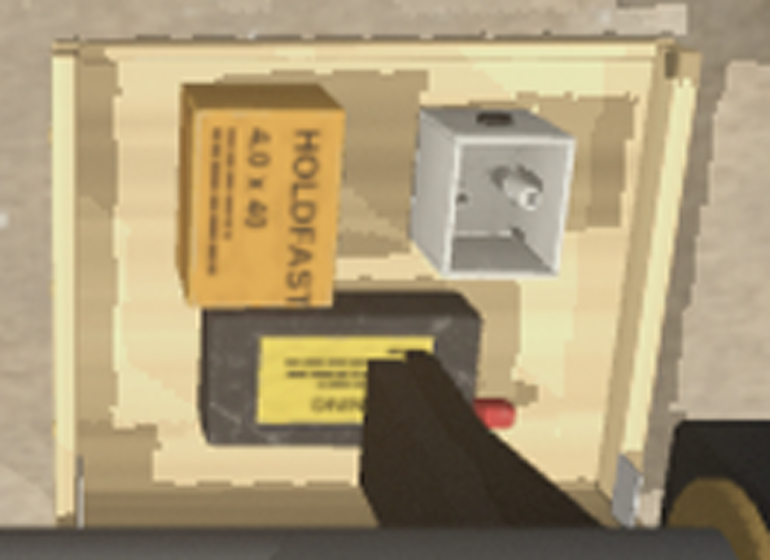

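```bash
cat > fit.py <<'E'
from h import *
from scipy.optimize import least_squares
def fit(obs,p0):
    """obs: (cam,u,v,(lx,ly,z)); returns x,y,yaw deg, rms px"""
    def r(p):
        c,s=np.cos(p[2]),np.sin(p[2]);o=[]
        for m,u,v,(a,b,z) in obs:
            q=proj(m,(p[0]+c*a-s*b,p[1]+s*a+c*b,z));o+=[q[0]-u,q[1]-v]
        return o
    k=least_squares(r,p0,loss="soft_l1");return np.round(k.x[:2],4),round(np.degrees(k.x[2]),2),"rms",round(np.sqrt(np.mean(k.fun**2)*1),2)
E
python3 - <<'E'
from fit import *
import pickle
S=camera_model("scene");T=camera_model("top");W=pickle.load(open("w1.pkl","rb"))
f1=lambda x,y:(255+(x+.5)/4-.5,135+(y+.5)/4-.5)
f2=lambda x,y:(155+(x+.5)/4-.5,160+(y+.5)/4-.5)
fw=lambda x,y:((x+.5)/1.25-.5,(y+.5)/1.25-.5)
fc=lambda x,y:fw(380+(x+.5)/3.5-.5,190+(y+.5)/3.5-.5)
def O(m,f,px,loc): return [(m,*f(*p),l) for p,l in zip(px,loc)]
b=lambda hx,hy,z:[(hx,-hy,z),(-hx,-hy,z),(-hx,hy,z),(hx,hy,z)] # BR FR FL BL
def rep(n,p0,w=None,s=None,t=None):
    allo=[]
    for nm,o in(("w",w),("s",s),("t",t)):
        if o: print(n,nm,*fit(o,p0));allo+=o
    print(n,"ALL",*fit(allo,p0))
L=b(.035,.025,.053) # screw, local axes = caddy x,y
rep("screw",[.545,.046,-.07],O(W,fc,[(187,305),(193,107),(345,107),(332,305)],L),O(S,f1,[(240,352),(318,330),(334,372),(252,398)],L),O(T,f2,[(575,178),(591,243),(528,254),(517,187)],L))
L=b(.026,.02,.053)
rep("switch",[.55,.127,-.07],O(W,fc,[(443,272),(457,137),(575,137),(560,275)],L),O(S,f1,[(280,438),(340,426),(348,464),(290,482)],L),O(T,f2,[(476,206),(484,255),(432,260),(425,212)],L))
L=[(.0275,-.06,.038),(-.0275,-.06,.038),(-.0275,.04,.038),(.0275,.04,.038)]
rep("tester",[.62,.085,-.07],None,O(S,f1,[(175,386),(232,376),(258,475),(196,490)],L),O(T,f2,[(550,138),(433,152)],[L[0],L[3]]))
L=[(.095,-.113,.048),(-.095,-.113,.026),(-.095,.113,.026),(.095,.113,.048)]
rep("caddy",[.594,.085,-.07],O(W,fc,[(53,50),(697,55)],L[1:3]),O(S,f1,[(108,335),(318,296),(393,530),(172,595)],L),O(T,f2,[(602,80),(650,268),(380,318),(342,122)],L))
L=b(.06,.085,.012)
rep("board",[.63,-.183,.06],O(W,fw,[(216,276),(342,264)],L[1:3]),O(S,f1,[(20,147),(138,106),(202,243),(82,290)],L),O(T,f2,[(722,183),(670,80)],[L[2],L[3]]))
L=b(.0675,.0775,.017)
rep("tray",[.489,.375,.12],O(W,fw,[(654,244),(648,137),(794,109),(783,221)],L),None,O(T,f2,[(230,298),(284,432),(90,505),(40,362)],L))
L=[(.055,-.0225,.03),(-.055,-.0225,.03),(-.055,.0225,.03),(.055,.0225,.03)]
rep("carton",[.46,-.266,-.26],O(W,fw,[(168,236),(166,147),(206,149),(205,243)],L),O(S,f1,[(197,44),(310,36),(315,78),(203,88)],L))
E
```

```text
screw w [0.5438 0.0464] -3.79 rms 0.16
screw s [0.5437 0.046 ] -3.1 rms 0.87
screw t [0.5459 0.0471] -5.7 rms 0.29
screw ALL [0.544  0.0465] -3.98 rms 0.62
switch w [0.549  0.1282] -3.35 rms 1.03
switch s [0.5486 0.1284] -5.85 rms 0.65
switch t [0.5508 0.127 ] -7.06 rms 0.34
switch ALL [0.5492 0.1281] -4.34 rms 0.8
tester s [0.6177 0.087 ] -6.0 rms 1.01
tester t [0.6162 0.0878] -7.62 rms 0.17
tester ALL [0.6171 0.0871] -6.56 rms 0.84
caddy w [0.5934 0.0826] -4.39 rms 0.88
caddy s [0.5912 0.0888] -3.25 rms 1.15
caddy t [0.5926 0.0844] -3.75 rms 0.72
caddy ALL [0.5931 0.0849] -3.91 rms 1.17
board w [ 0.6295 -0.1781] 1.88 rms 0.31
board s [ 0.6295 -0.1837] 4.17 rms 0.94
board t [ 0.6346 -0.1864] 3.87 rms 0.18
board ALL [ 0.63   -0.1798] 1.88 rms 1.24
tray w [0.4899 0.3728] 8.04 rms 2.03
tray t [0.4889 0.375 ] 7.84 rms 0.65
tray ALL [0.4898 0.3733] 8.05 rms 1.59
carton w [ 0.4626 -0.2669] -13.33 rms 0.98
carton s [ 0.4614 -0.2654] -13.76 rms 0.58
carton ALL [ 0.4623 -0.2667] -13.36 rms 0.85
```

Request:
jog_arm:
  rows:
    - [[-0.0197, 0.0347, 0, 0], [-0.0197, 0.0347, 0, 0], [0, 0, 0.06, 0], [0, 0, 0.06, 0], [0, 0, 0.06, 0], [0, 0, 0.04, 0], [0, 0, 0, 0], [0, 0, 0, 0]]
  claw: 0.8

```text
time_s: 3.4
tcp_pos: [0.5451, 0.0466, 0.1419]
ee_rot: [[-0.998, 0.069, 0.003], [0.069, 0.998, 0.0], [-0.003, 0.001, -1.0]]
wrist_force: [-0.0, -0.3, -0.5]
gripper_width: 0.8
gripper_force: 0.0
```

```bash
python3 - <<'E'
from h import *
import cv2
go(.544,.0465,.084,86)
im=capture("wrist")
cv2.imwrite("pics/w2.png",im[:,:,::-1])
m=camera_model("wrist")
print([np.round(proj(m,p)) for p in((.544,.0465,.053),(.544,.0215,.03),(.544,.0715,.03))])
E
```

```text
t 3.4 pos [0.5451 0.0466 0.1419] psi 86.1 d [ 0.0012 -0.0002  0.0579] n 0.9 turn 0.001 F [-0.  -0.3 -0.5] w 0.8 0.0
[array([315., 233.]), array([283., 223.]), array([348., 219.])]
```

View pics/w2.png

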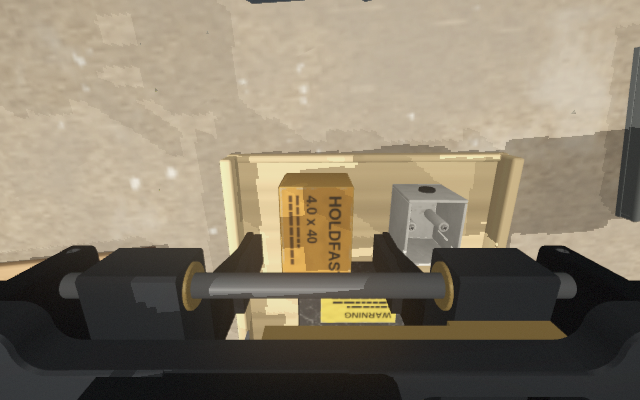

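Request:
jog_arm:
  rows:
    - [[0.001, 0, 0.03, 0], [0, 0, 0.028, 0], [0, 0, 0, 0], [0, 0, 0, 0]]

```text
time_s: 3.95
tcp_pos: [0.5442, 0.0468, 0.0843]
ee_rot: [[-0.998, 0.069, 0.004], [0.069, 0.998, 0.001], [-0.004, 0.001, -1.0]]
wrist_force: [-0.5, 0.2, 0.9]
gripper_width: 0.798
gripper_force: 0.0
```

Request:
jog_arm:
  rows:
    - [[0, 0, 0, 0], [0, 0, 0, 0], [0, 0, 0, 0], [0, 0, 0, 0], [0, 0, 0, 0], [0, 0, 0, 0], [0, 0, -0.03, 0], [0, 0, -0.04, 0], [0, 0, -0.04, 0], [0, 0, 0, 0], [0, 0, 0, 0]]
  claw: 0.2

```text
time_s: 5.32
tcp_pos: [0.5415, 0.0462, 0.1904]
ee_rot: [[-0.997, 0.071, -0.004], [0.071, 0.997, -0.0], [0.004, -0.0, -1.0]]
wrist_force: [0.2, -0.2, -4.5]
gripper_width: 0.569
gripper_force: 30.0
```

```bash
python3 - <<'E'
from h import *
go(.635,-.229,.194,90)
E
```

```text
t 5.33 pos [0.5415 0.0462 0.1904] psi 85.9 d [-0.1128 -0.2679 -0.0039] n 4.3 turn -0.071 F [ 0.2 -0.2 -4.5] w 0.569 29.999779402278364
```

Request:
jog_arm:
  rows:
    - [[-0.0188, -0.0447, 0, 0], [-0.0188, -0.0447, 0, 0], [-0.0188, -0.0447, 0, 0], [-0.0188, -0.0447, 0, 0], [-0.0188, -0.0447, 0, 0], [-0.0188, -0.0447, 0, 0], [0, 0, 0.03, 0], [0, 0, 0.04, 0], [0, 0, 0, 0], [0, 0, 0, 0]]

```text
time_s: 6.58
tcp_pos: [0.6369, -0.229, 0.1221]
ee_rot: [[-0.998, 0.069, -0.001], [0.069, 0.998, -0.001], [0.001, -0.001, -1.0]]
wrist_force: [0.1, 0.3, -2.6]
gripper_width: 0.576
gripper_force: 30.0
```

```bash
python3 - <<'E'
from h import *
go(.6325,-.23,.0892,86)
E
```

```text
t 6.58 pos [ 0.6369 -0.229   0.1221] psi 86.0 d [ 0.0044 -0.0012  0.0329] n 0.5 turn 0.0 F [ 0.1  0.3 -2.6] w 0.576 29.99985481146723
```

Request:
jog_arm:
  rows:
    - [[0.003, -0.001, 0.015, 0], [0, 0, 0.013, 0], [0, 0, 0.005, 0], [0, 0, 0, 0], [0, 0, 0, 0]]

```text
time_s: 7.2
tcp_pos: [0.6339, -0.2299, 0.0897]
ee_rot: [[-0.998, 0.07, 0.001], [0.07, 0.998, -0.0], [-0.001, -0.0, -1.0]]
wrist_force: [0.3, -0.8, -4.2]
gripper_width: 0.577
gripper_force: 30.0
```

Request:
jog_arm:
  rows:
    - [[0, 0, 0, 0], [0, 0, 0, 0], [0, 0, 0, 0], [0, 0, 0, 0], [0, 0, -0.03, 0], [0, 0, -0.05, 0], [0, 0, -0.03, 0], [0, 0, 0, 0]]
  claw: 0.75

```text
time_s: 8.2
tcp_pos: [0.6349, -0.2301, 0.2029]
ee_rot: [[-0.998, 0.07, 0.007], [0.07, 0.998, -0.001], [-0.007, -0.001, -1.0]]
wrist_force: [-0.1, 0.2, -0.2]
gripper_width: 0.752
gripper_force: 0.0
```

```bash
python3 - <<'E'
from h import *
go(.549,.128,.20,86)
E
```

```text
t 8.2 pos [ 0.6349 -0.2301  0.2029] psi 86.0 d [0.1107 0.3513 0.0018] n 5.6 turn 0.0 F [-0.1  0.2 -0.2] w 0.752 0.0
```

Request:
jog_arm:
  rows:
    - [[0.0158, 0.0502, 0, 0], [0.0158, 0.0502, 0, 0], [0.0158, 0.0502, 0, 0], [0.0158, 0.0502, 0, 0], [0.0158, 0.0502, 0, 0], [0.0158, 0.0502, 0, 0], [0.0158, 0.0502, 0, 0], [0, 0, 0.03, 0], [0, 0, 0.03, 0], [0, 0, 0, 0], [0, 0, 0, 0]]

```text
time_s: 9.57
tcp_pos: [0.5483, 0.1284, 0.1397]
ee_rot: [[-0.998, 0.07, 0.001], [0.07, 0.998, -0.0], [-0.001, -0.0, -1.0]]
wrist_force: [-0.3, -0.4, -0.6]
gripper_width: 0.743
gripper_force: 0.0
```

```bash
python3 - <<'E'
from h import *
import cv2
go(.549,.128,.084,86)
im=capture("wrist")
cv2.imwrite("pics/w3.png",im[:,:,::-1])
E
```

```text
t 9.57 pos [0.5483 0.1284 0.1397] psi 86.0 d [-0.0007 -0.0004  0.0557] n 0.9 turn -0.0 F [-0.3 -0.4 -0.6] w 0.743 0.0
```

View pics/w3.png

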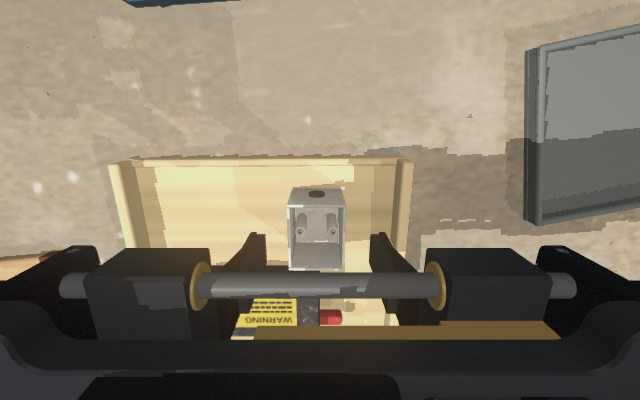

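Request:
jog_arm:
  rows:
    - [[0, 0, 0.03, 0], [0, 0, 0.026, 0], [0, 0, 0, 0], [0, 0, 0, 0]]

```text
time_s: 10.12
tcp_pos: [0.5489, 0.1288, 0.0848]
ee_rot: [[-0.998, 0.07, 0.003], [0.07, 0.998, 0.001], [-0.003, 0.001, -1.0]]
wrist_force: [0.3, 0.3, -0.2]
gripper_width: 0.745
gripper_force: 0.0
```

Request:
jog_arm:
  rows:
    - [[0, 0, 0, 0], [0, 0, 0, 0], [0, 0, 0, 0], [0, 0, 0, 0], [0, 0, 0, 0], [0, 0, 0, 0], [0, 0, -0.03, 0], [0, 0, -0.04, 0], [0, 0, -0.04, 0], [0, 0, 0, 0], [0, 0, 0, 0]]
  claw: 0.2

```text
time_s: 11.5
tcp_pos: [0.5471, 0.1283, 0.1923]
ee_rot: [[-0.997, 0.071, -0.002], [0.071, 0.998, -0.0], [0.002, -0.0, -1.0]]
wrist_force: [-0.6, 0.3, -0.9]
gripper_width: 0.453
gripper_force: 30.0
```

```bash
python3 - <<'E'
from h import *
go(.630,-.136,.194,86)
E
```

```text
t 11.5 pos [0.5471 0.1283 0.1923] psi 85.9 d [-0.1013 -0.2577 -0.0018] n 4.1 turn -0.001 F [-0.6  0.3 -0.9] w 0.453 29.999886215664446
```

Request:
jog_arm:
  rows:
    - [[-0.0203, -0.0515, 0, 0], [-0.0203, -0.0515, 0, 0], [-0.0203, -0.0515, 0, 0], [-0.0203, -0.0515, 0, 0], [-0.0203, -0.0515, 0, 0], [0, 0, 0.03, 0], [0, 0, 0.04, 0], [0, 0, 0, 0], [0, 0, 0, 0]]

```text
time_s: 12.62
tcp_pos: [0.6315, -0.1355, 0.1235]
ee_rot: [[-0.998, 0.069, -0.0], [0.069, 0.998, -0.001], [-0.0, -0.001, -1.0]]
wrist_force: [0.2, 0.8, -0.4]
gripper_width: 0.454
gripper_force: 30.0
```

```bash
python3 - <<'E'
from h import *
go(.630,-.136,.0895,86)
E
```

```text
t 12.62 pos [ 0.6315 -0.1355  0.1235] psi 86.0 d [ 0.0014 -0.0006  0.034 ] n 0.5 turn 0.0 F [ 0.2  0.8 -0.4] w 0.454 30.000000880099833
```

Place, then retreat to x≈0.50 and take a look at the board and tester.

Request:
jog_arm:
  rows:
    - [[0, 0, 0.015, 0], [0, 0, 0.015, 0], [0, 0, 0.004, 0], [0, 0, 0, 0], [0, 0, 0, 0]]

```text
time_s: 13.25
tcp_pos: [0.6313, -0.1355, 0.0896]
ee_rot: [[-0.998, 0.07, 0.001], [0.07, 0.998, -0.0], [-0.001, -0.0, -1.0]]
wrist_force: [0.7, 0.2, -0.7]
gripper_width: 0.455
gripper_force: 30.0
```

Request:
jog_arm:
  rows:
    - [[0, 0, 0, 0], [0, 0, 0, 0], [0, 0, 0, 0], [0, 0, 0, 0], [0, 0, -0.04, 0], [0, 0, -0.06, 0], [0.03, 0.03, -0.03, 0], [0.03, 0.03, -0.03, 0], [0.03, 0.03, -0.03, 0], [0, 0, 0, 0], [0, 0, 0, 0]]
  claw: 0.7

```text
time_s: 14.62
tcp_pos: [0.5474, -0.0394, 0.2791]
ee_rot: [[-0.998, 0.07, -0.0], [0.07, 0.998, 0.0], [0.0, 0.0, -1.0]]
wrist_force: [0.0, -0.8, -0.4]
gripper_width: 0.697
gripper_force: 0.0
```

```bash
python3 - <<'E'
from h import *
import cv2,pickle
go(.617,.087,.15,176)
m=camera_model("wrist");im=capture("wrist");pickle.dump(m,open("w4.pkl","wb"))
cv2.imwrite("pics/w4.png",cv2.resize(im[:,:,::-1],(800,500),interpolation=cv2.INTER_CUBIC))
E
```

```text
t 14.62 pos [ 0.5474 -0.0394  0.2791] psi 86.0 d [-0.0606  0.1309  0.1291] n 2.1 turn -1.571 F [ 0.  -0.8 -0.4] w 0.697 0.0
```

View pics/w4.png

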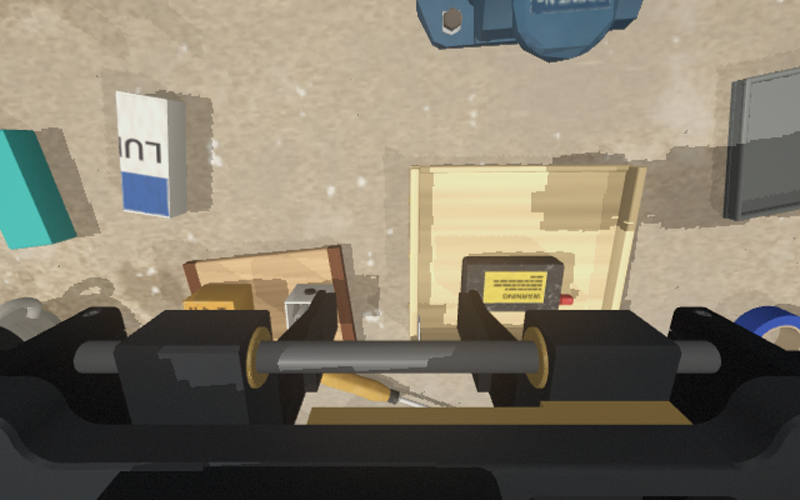

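Request:
jog_arm:
  rows:
    - [[0, 0, 0, -0.175], [0, 0, 0, -0.175], [0, 0, 0, -0.175], [0, 0, 0, -0.175], [0, 0, 0, -0.175], [0, 0, 0, -0.175], [0, 0, 0, -0.175], [0, 0, 0, -0.175], [0, 0, 0, -0.155], [0, 0, 0, 0]]
  claw: 0.85

```text
time_s: 15.92
tcp_pos: [0.5477, -0.0402, 0.2777]
ee_rot: [[-0.089, -0.996, -0.003], [-0.996, 0.089, -0.001], [0.001, 0.003, -1.0]]
wrist_force: [0.4, 0.1, 0.3]
gripper_width: 0.848
gripper_force: 0.0
```

```bash
python3 - <<'E'
from fit import *
import pickle
go(.6165,.079,.2,175.3)
T=camera_model("top");print(ray(T,289,157,0),ray(T,313,146,0))
W=pickle.load(open("w4.pkl","rb"))
fw=lambda x,y:((x+.5)/1.25-.5,(y+.5)/1.25-.5)
# tester top front corners (right,left) guesses
for p in((463,266),(562,267)):print(ray(W,*fw(*p),.038))
E
```

```text
t 15.93 pos [ 0.5477 -0.0402  0.2777] psi 174.9 d [-0.1249 -0.0581  0.0775] n 2.0 turn -0.007 F [0.4 0.1 0.3] w 0.848 0.0
[ 0.83955613 -0.0165782   0.        ] [ 0.86918182 -0.11783617  0.        ]
[0.58935185 0.02470154 0.038     ]
[0.59726199 0.12306745 0.038     ]
```

Request:
jog_arm:
  rows:
    - [[-0.0407, -0.0201, 0, 0], [-0.0407, -0.0201, 0, 0], [-0.0407, -0.0201, 0, 0], [0, 0, 0.06, 0], [0, 0, 0.06, 0], [0, 0, 0.03, 0], [0, 0, 0, 0], [0, 0, 0, 0]]

```text
time_s: 16.92
tcp_pos: [0.6193, 0.077, 0.1303]
ee_rot: [[-0.087, -0.996, 0.002], [-0.996, 0.087, 0.0], [-0.0, -0.002, -1.0]]
wrist_force: [0.7, -0.0, 0.8]
gripper_width: 0.851
gripper_force: 0.0
```

```bash
python3 - <<'E'
from h import *
import cv2
go(.6185,.076,.082,175.3)
im=capture("wrist");m=camera_model("wrist")
cv2.imwrite("pics/w5.png",im[:,:,::-1])
print([np.round(proj(m,p)) for p in((.646,.07,.038),(.591,.07,.038),(.618,.024,.038))])
E
```

```text
t 16.93 pos [0.6193 0.077  0.1303] psi 175.0 d [0.0011 0.0008 0.0483] n 0.8 turn -0.005 F [ 0.7 -0.   0.8] w 0.851 0.0
[array([279., 226.]), array([358., 219.]), array([313., 157.])]
```

View pics/w5.png

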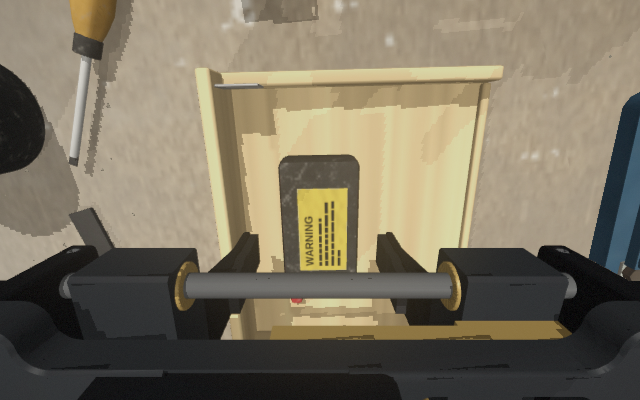

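Request:
jog_arm:
  rows:
    - [[0.001, 0.0008, 0.025, 0], [0, 0, 0.023, 0], [0, 0, 0, 0], [0, 0, 0, 0]]

```text
time_s: 17.48
tcp_pos: [0.6184, 0.0764, 0.0832]
ee_rot: [[-0.086, -0.996, 0.003], [-0.996, 0.086, 0.001], [-0.001, -0.003, -1.0]]
wrist_force: [-0.1, -0.3, 0.3]
gripper_width: 0.851
gripper_force: 0.0
```

Request:
jog_arm:
  rows:
    - [[0, 0, 0, 0], [0, 0, 0, 0], [0, 0, 0, 0], [0, 0, 0, 0], [0, 0, 0, 0], [0, 0, -0.03, 0], [0, 0, -0.04, 0], [0, 0, -0.03, 0], [0, 0, 0, 0]]
  claw: 0.2

```text
time_s: 18.6
tcp_pos: [0.6181, 0.0765, 0.1832]
ee_rot: [[-0.086, -0.996, 0.004], [-0.996, 0.086, 0.002], [-0.002, -0.004, -1.0]]
wrist_force: [0.4, 0.1, -1.4]
gripper_width: 0.629
gripper_force: 29.9
```

```bash
python3 - <<'E'
from h import *
go(.4905,.366,.18,187.9)
E
```

```text
t 18.6 pos [0.6181 0.0765 0.1832] psi 175.1 d [-0.2775  0.152   0.0032] n 4.4 turn -0.224 F [ 0.4  0.1 -1.4] w 0.629 29.923798232339323
```

Request:
jog_arm:
  rows:
    - [[-0.0463, 0.0253, 0, 0], [-0.0463, 0.0253, 0, 0], [-0.0463, 0.0253, 0, 0], [-0.0463, 0.0253, 0, 0], [-0.0463, 0.0253, 0, 0], [-0.0463, 0.0253, 0, 0], [0, 0, 0, -0.112], [0, 0, 0, -0.112], [0, 0, 0.06, 0], [0, 0, 0, 0], [0, 0, 0, 0]]

```text
time_s: 19.98
tcp_pos: [0.4903, 0.3661, 0.1215]
ee_rot: [[0.138, -0.99, 0.0], [-0.99, -0.138, -0.001], [0.001, -0.0, -1.0]]
wrist_force: [-0.0, 0.4, -1.8]
gripper_width: 0.628
gripper_force: 29.9
```

```bash
python3 - <<'E'
from h import *
import cv2
go(.4905,.3666,.08,187.9)
im=capture("wrist");m=camera_model("wrist")
cv2.imwrite("pics/w6.png",im[:,:,::-1])
E
```

```text
t 19.98 pos [0.4903 0.3661 0.1215] psi -172.1 d [-0.0005 -0.0003  0.0415] n 0.7 turn 0.001 F [-0.   0.4 -1.8] w 0.628 29.92403622251004
```

View pics/w6.png

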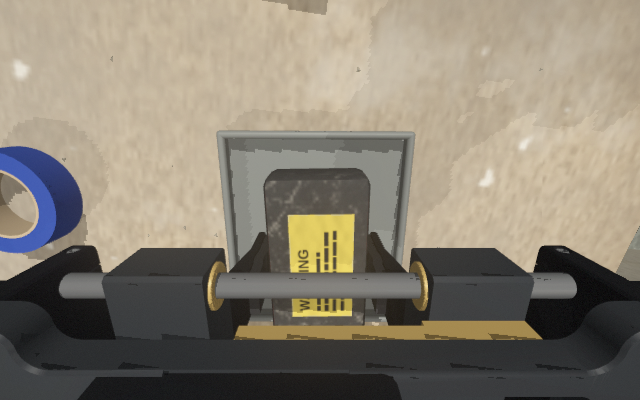

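Request:
jog_arm:
  rows:
    - [[0, 0, 0.02, 0], [0, 0, 0.016, 0], [0, 0, 0.006, 0], [0, 0, 0, 0], [0, 0, 0, 0]]

```text
time_s: 20.65
tcp_pos: [0.4902, 0.3663, 0.0799]
ee_rot: [[0.138, -0.99, 0.001], [-0.99, -0.138, 0.001], [-0.001, -0.001, -1.0]]
wrist_force: [0.6, -0.5, -1.4]
gripper_width: 0.629
gripper_force: 29.9
```

Request:
jog_arm:
  rows:
    - [[0, 0, 0, 0], [0, 0, 0, 0], [0, 0, 0, 0], [0, 0, 0, 0], [0, 0, -0.04, 0], [0, 0, -0.06, 0], [0, 0, -0.06, 0], [0, 0, -0.03, 0], [0, 0, 0, 0]]
  claw: 0.82

```text
time_s: 21.78
tcp_pos: [0.4906, 0.3667, 0.2728]
ee_rot: [[0.138, -0.99, 0.005], [-0.99, -0.138, 0.005], [-0.005, -0.005, -1.0]]
wrist_force: [-0.6, 0.3, -0.7]
gripper_width: 0.816
gripper_force: 0.0
```

```bash
python3 - <<'E'
from h import *
import cv2
go(.462,-.266,.27,76.5)
cv2.imwrite("pics/s7.png",cv2.resize(capture("scene")[130:370,250:430,::-1],None,fx=2.5,fy=2.5,interpolation=cv2.INTER_CUBIC))
E
```

```text
t 21.77 pos [0.4906 0.3667 0.2728] psi -172.1 d [ 0.6227  0.1155 -0.0007] n 10.0 turn 1.945 F [-0.6  0.3 -0.7] w 0.816 0.0
```

View pics/s7.png

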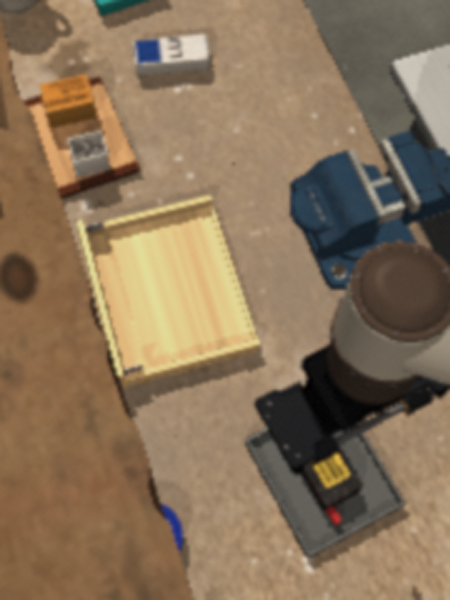

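Request:
jog_arm:
  rows:
    - [[0.0566, 0.0105, -0.01, 0], [0.0566, 0.0105, -0.01, 0], [0.0566, 0.0105, 0, 0], [0.0566, 0.0105, 0, 0], [0.0566, 0.0105, 0, 0], [0.0566, 0.0105, 0, 0], [0.0566, 0.0105, 0, 0], [0.0566, 0.0105, 0, 0], [0.0566, 0.0105, 0, 0], [0.0566, 0.0105, 0, 0], [0.0566, 0.0105, 0, 0], [0, 0, 0, -0.171], [0, 0, 0, -0.171], [0, 0, 0, -0.171], [0, 0, 0, -0.171], [0, 0, 0, -0.171], [0, 0, 0, -0.171], [0, 0, 0, -0.171], [0, 0, 0, 0]]
  claw: 0.75

```text
time_s: 24.2
tcp_pos: [0.4605, -0.2664, 0.2874]
ee_rot: [[0.972, -0.236, -0.003], [-0.236, -0.972, 0.001], [-0.004, -0.0, -1.0]]
wrist_force: [0.5, -0.8, 0.4]
gripper_width: 0.748
gripper_force: 0.0
```

```bash
python3 - <<'E'
from h import *
import cv2
go(.462,-.266,.14,256.5)
E
```

```text
t 24.2 pos [ 0.4605 -0.2664  0.2874] psi -103.6 d [ 0.0019 -0.0007  0.1474] n 2.4 turn -0.002 F [ 0.5 -0.8  0.4] w 0.748 0.0
```

Request:
jog_arm:
  rows:
    - [[0.001, 0, 0.05, 0], [0, 0, 0.05, 0], [0, 0, 0.05, 0], [0, 0, 0, 0], [0, 0, 0, 0]]

```text
time_s: 24.82
tcp_pos: [0.4631, -0.2672, 0.1405]
ee_rot: [[0.972, -0.234, 0.002], [-0.234, -0.972, -0.001], [0.002, 0.001, -1.0]]
wrist_force: [1.1, 0.4, 0.0]
gripper_width: 0.749
gripper_force: 0.0
```

```bash
python3 - <<'E'
from h import *
import cv2
go(.462,-.266,.077,256.5)
im=capture("wrist");m=camera_model("wrist")
cv2.imwrite("pics/w8.png",im[:,:,::-1])
E
```

```text
t 24.82 pos [ 0.4631 -0.2672  0.1405] psi -103.5 d [-0.0015 -0.001   0.0635] n 1.0 turn -0.001 F [1.1 0.4 0. ] w 0.749 0.0
```

View pics/w8.png

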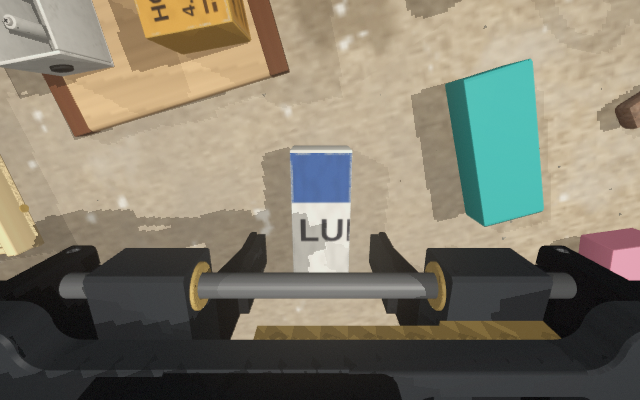

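```bash
python3 - <<'E'
from h import *
s=sense();m=camera_model("wrist");p=ray(m,321,151,.03);print(s["ee_rot"].T@(p-s["tcp_pos"]))
E
```

```text
[0.05520643 0.00168957 0.11144325]
```

Request:
jog_arm:
  rows:
    - [[0, 0, 0.035, 0], [0, 0, 0.028, 0], [0, 0, 0, 0], [0, 0, 0, 0]]

```text
time_s: 25.38
tcp_pos: [0.4635, -0.2673, 0.0784]
ee_rot: [[0.972, -0.233, 0.004], [-0.233, -0.972, -0.001], [0.004, 0.0, -1.0]]
wrist_force: [0.8, -0.2, -0.2]
gripper_width: 0.752
gripper_force: 0.0
```

Request:
jog_arm:
  rows:
    - [[0, 0, 0, 0], [0, 0, 0, 0], [0, 0, 0, 0], [0, 0, 0, 0], [0, 0, 0, 0], [0, 0, 0, 0], [0, 0, -0.03, 0], [0, 0, -0.05, 0], [0, 0, -0.05, 0], [0, 0, 0, 0]]
  claw: 0.2

```text
time_s: 26.62
tcp_pos: [0.464, -0.2674, 0.2102]
ee_rot: [[0.972, -0.233, 0.009], [-0.233, -0.972, -0.003], [0.009, 0.0, -1.0]]
wrist_force: [0.3, -0.3, -1.2]
gripper_width: 0.514
gripper_force: 30.0
```

```bash
python3 - <<'E'
from h import *
go(.6185,.083,.2,176)
E
```

```text
t 26.62 pos [ 0.464  -0.2674  0.2102] psi -103.5 d [ 0.0684 -0.3768  0.0107] n 6.0 turn 1.405 F [ 0.3 -0.3 -1.2] w 0.514 29.99962161295116
```

Request:
jog_arm:
  rows:
    - [[0, 0, 0, 0.1756], [0, 0, 0, 0.1756], [0, 0, 0, 0.1756], [0, 0, 0, 0.1756], [0, 0, 0, 0.1756], [0, 0, 0, 0.1756], [0, 0, 0, 0.1756], [0, 0, 0, 0.1756], [-0.0515, -0.0185, 0, 0], [-0.0515, -0.0185, 0, 0], [-0.0515, -0.0185, 0, 0], [-0.0515, -0.0185, 0, 0], [-0.0515, -0.0185, 0, 0], [-0.0515, -0.0185, 0, 0], [-0.0515, -0.0185, 0, 0], [0, 0, 0.04, 0], [0, 0, 0.04, 0], [0, 0, 0, 0], [0, 0, 0, 0]]

```text
time_s: 29.0
tcp_pos: [0.617, 0.0837, 0.1268]
ee_rot: [[-0.069, -0.998, 0.001], [-0.998, 0.069, -0.0], [0.0, -0.001, -1.0]]
wrist_force: [0.2, -1.3, -0.1]
gripper_width: 0.517
gripper_force: 30.0
```

```bash
python3 - <<'E'
from h import *
go(.6185,.083,.0872,176)
E
```

```text
t 29.0 pos [0.617  0.0837 0.1268] psi 176.0 d [ 0.0006 -0.0015  0.0396] n 0.6 turn 0.0 F [ 0.2 -1.3 -0.1] w 0.517 29.999917871318758
```

Request:
jog_arm:
  rows:
    - [[0, -0.0015, 0.02, 0], [0, 0, 0.015, 0], [0, 0, 0.0045, 0], [0, 0, 0, 0], [0, 0, 0, 0]]

```text
time_s: 29.62
tcp_pos: [0.6183, 0.0837, 0.0876]
ee_rot: [[-0.07, -0.998, 0.001], [-0.998, 0.07, 0.0], [-0.0, -0.001, -1.0]]
wrist_force: [0.3, -1.4, -1.8]
gripper_width: 0.511
gripper_force: 30.0
```

Request:
jog_arm:
  rows:
    - [[0, 0, 0, 0], [0, 0, 0, 0], [0, 0, 0, 0], [0, 0, 0, 0], [0, 0, -0.04, 0], [0, 0, -0.06, 0], [0, 0, -0.03, 0], [0, 0, 0, 0]]
  claw: 0.75

```text
time_s: 30.62
tcp_pos: [0.6191, 0.084, 0.2202]
ee_rot: [[-0.069, -0.998, 0.007], [-0.998, 0.069, 0.002], [-0.003, -0.006, -1.0]]
wrist_force: [-0.4, 0.7, -0.7]
gripper_width: 0.75
gripper_force: 0.0
```

```bash
python3 - <<'E'
from h import *
import cv2,pickle
go(.6339,-.2299,.2,86)
cv2.imwrite("pics/w9.png",capture("wrist")[:,:,::-1])
E
```

```text
t 30.62 pos [0.6191 0.084  0.2202] psi 176.0 d [ 0.3122 -0.0364  0.0196] n 5.0 turn 1.571 F [-0.4  0.7 -0.7] w 0.75 0.0
```

View pics/w9.png

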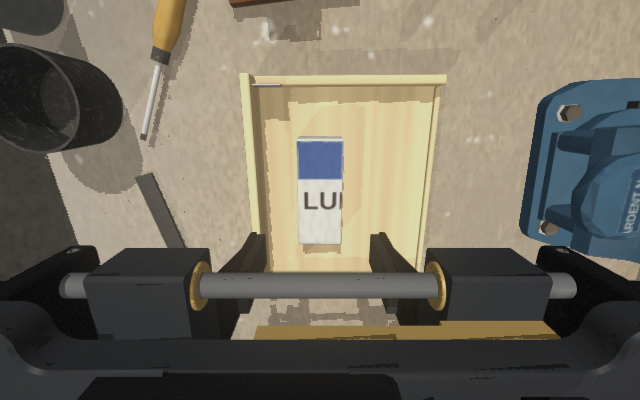

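Request:
jog_arm:
  rows:
    - [[0, 0, 0, 0.1745], [0, 0, 0, 0.1745], [0, 0, 0, 0.1745], [0, 0, 0, 0.1745], [0, 0, 0, 0.1745], [0, 0, 0, 0.1745], [0, 0, 0, 0.1745], [0, 0, 0, 0.1745], [0, 0, 0, 0.1745], [-0.0061, -0.052, 0, 0], [-0.0061, -0.052, 0, 0], [-0.0061, -0.052, 0, 0], [-0.0061, -0.052, 0, 0], [-0.0061, -0.052, 0, 0], [-0.0061, -0.052, 0, 0], [0, 0, 0.04, 0], [0, 0, 0.04, 0], [0, 0, 0, 0], [0, 0, 0, 0]]

```text
time_s: 33.05
tcp_pos: [0.6333, -0.2302, 0.1372]
ee_rot: [[-0.998, 0.069, 0.0], [0.069, 0.998, -0.001], [-0.0, -0.001, -1.0]]
wrist_force: [0.3, 0.1, 1.6]
gripper_width: 0.749
gripper_force: 0.0
```

```bash
python3 - <<'E'
from h import *
go(.6339,-.2299,.0888,86)
E
```

```text
t 33.05 pos [ 0.6333 -0.2302  0.1372] psi 86.1 d [-0.0006  0.0004  0.0484] n 0.8 turn 0.001 F [0.3 0.1 1.6] w 0.749 0.0
```

Request:
jog_arm:
  rows:
    - [[0, 0, 0.025, 0], [0, 0, 0.023, 0], [0, 0, 0, 0], [0, 0, 0, 0]]

```text
time_s: 33.55
tcp_pos: [0.634, -0.2302, 0.091]
ee_rot: [[-0.998, 0.069, 0.004], [0.069, 0.998, -0.001], [-0.004, -0.001, -1.0]]
wrist_force: [-0.4, -0.5, -0.1]
gripper_width: 0.753
gripper_force: 0.0
```

Request:
jog_arm:
  rows:
    - [[0, 0, 0, 0], [0, 0, 0, 0], [0, 0, 0, 0], [0, 0, 0, 0], [0, 0, 0, 0], [0, 0, -0.03, 0], [0, 0, -0.04, 0], [0, 0, -0.04, 0], [0, 0, 0, 0], [0, 0, 0, 0]]
  claw: 0.2

```text
time_s: 34.8
tcp_pos: [0.6313, -0.2297, 0.1961]
ee_rot: [[-0.998, 0.07, -0.004], [0.07, 0.998, 0.002], [0.005, 0.002, -1.0]]
wrist_force: [-0.4, 0.6, -4.0]
gripper_width: 0.569
gripper_force: 30.0
```

```bash
python3 - <<'E'
from h import *
go(.5442,.0468,.13,86)
E
```

```text
t 34.8 pos [ 0.6313 -0.2297  0.1961] psi 86.0 d [0.1061 0.2696 0.067 ] n 4.3 turn -0.001 F [-0.4  0.6 -4. ] w 0.569 29.99954806181904
```

Request:
jog_arm:
  rows:
    - [[0.0177, 0.0449, 0, 0], [0.0177, 0.0449, 0, 0], [0.0177, 0.0449, 0, 0], [0.0177, 0.0449, 0, 0], [0.0177, 0.0449, 0, 0], [0.0177, 0.0449, 0, 0], [0, 0, 0.03, 0], [0, 0, 0.035, 0], [0, 0, 0, 0], [0, 0, 0, 0]]

```text
time_s: 36.05
tcp_pos: [0.5458, 0.0458, 0.1337]
ee_rot: [[-0.998, 0.069, -0.0], [0.069, 0.998, -0.001], [0.0, -0.001, -1.0]]
wrist_force: [-0.1, 0.6, -2.6]
gripper_width: 0.569
gripper_force: 30.0
```

```bash
python3 - <<'E'
from h import *
go(.5442,.0468,.0862,86.05)
E
```

```text
t 36.05 pos [0.5458 0.0458 0.1337] psi 86.0 d [0.0017 0.0009 0.0475] n 0.8 turn -0.0 F [-0.1  0.6 -2.6] w 0.569 30.000099949584182
```

Request:
jog_arm:
  rows:
    - [[0.001, 0.001, 0.025, 0], [0, 0, 0.017, 0], [0, 0, 0.005, 0], [0, 0, 0, 0], [0, 0, 0, 0]]

```text
time_s: 36.67
tcp_pos: [0.5453, 0.0472, 0.0879]
ee_rot: [[-0.998, 0.069, 0.002], [0.069, 0.998, 0.001], [-0.002, 0.001, -1.0]]
wrist_force: [-0.3, 0.2, -3.3]
gripper_width: 0.57
gripper_force: 30.0
```

Request:
jog_arm:
  rows:
    - [[0, 0, 0, 0], [0, 0, 0, 0], [0, 0, 0, 0], [0, 0, 0, 0], [0, 0, -0.03, 0], [0, 0, -0.05, 0], [0, 0, -0.04, 0], [0, 0, 0, 0]]
  claw: 0.73

```text
time_s: 37.67
tcp_pos: [0.5463, 0.0475, 0.2105]
ee_rot: [[-0.998, 0.069, 0.008], [0.069, 0.998, 0.002], [-0.008, 0.003, -1.0]]
wrist_force: [0.6, 0.2, 0.4]
gripper_width: 0.73
gripper_force: 0.0
```

```bash
python3 - <<'E'
from h import *
go(.6313,-.1355,.14,86)
E
```

```text
t 37.67 pos [0.5463 0.0475 0.2105] psi 86.1 d [-0.0969 -0.177   0.0708] n 2.8 turn 0.001 F [0.6 0.2 0.4] w 0.73 0.0
```

Request:
jog_arm:
  rows:
    - [[-0.0242, -0.0442, 0, 0], [-0.0242, -0.0442, 0, 0], [-0.0242, -0.0442, 0, 0], [-0.0242, -0.0442, 0, 0], [0, 0, 0.035, 0], [0, 0, 0.035, 0], [0, 0, 0, 0], [0, 0, 0, 0]]

```text
time_s: 38.67
tcp_pos: [0.6294, -0.136, 0.1374]
ee_rot: [[-0.998, 0.069, 0.001], [0.069, 0.998, -0.001], [-0.001, -0.001, -1.0]]
wrist_force: [0.6, -0.4, 1.0]
gripper_width: 0.729
gripper_force: 0.0
```

```bash
python3 - <<'E'
from h import *
go(.6313,-.1355,.0888,86)
E
```

```text
t 38.67 pos [ 0.6294 -0.136   0.1374] psi 86.1 d [-0.0018  0.0007  0.0486] n 0.8 turn 0.001 F [ 0.6 -0.4  1. ] w 0.729 0.0
```

Request:
jog_arm:
  rows:
    - [[-0.0015, 0.0005, 0.025, 0], [0, 0, 0.023, 0], [0, 0, 0, 0], [0, 0, 0, 0]]

```text
time_s: 39.17
tcp_pos: [0.6316, -0.1356, 0.0907]
ee_rot: [[-0.998, 0.069, 0.003], [0.069, 0.998, -0.0], [-0.003, -0.0, -1.0]]
wrist_force: [-0.4, 0.0, -0.2]
gripper_width: 0.73
gripper_force: 0.0
```

Request:
jog_arm:
  rows:
    - [[0, 0, 0, 0], [0, 0, 0, 0], [0, 0, 0, 0], [0, 0, 0, 0], [0, 0, 0, 0], [0, 0, 0, 0], [0, 0, -0.03, 0], [0, 0, -0.04, 0], [0, 0, -0.04, 0], [0, 0, 0, 0], [0, 0, 0, 0]]
  claw: 0.2

```text
time_s: 40.55
tcp_pos: [0.6296, -0.1356, 0.1977]
ee_rot: [[-0.998, 0.07, -0.002], [0.07, 0.998, 0.001], [0.002, 0.001, -1.0]]
wrist_force: [-0.6, 0.7, -0.7]
gripper_width: 0.455
gripper_force: 30.0
```

```bash
python3 - <<'E'
from h import *
go(.5489,.1288,.13,86)
E
```

```text
t 40.55 pos [ 0.6296 -0.1356  0.1977] psi 86.0 d [0.0989 0.258  0.068 ] n 4.1 turn -0.0 F [-0.6  0.7 -0.7] w 0.455 29.999872979242355
```

Request:
jog_arm:
  rows:
    - [[0.0198, 0.0516, 0, 0], [0.0198, 0.0516, 0, 0], [0.0198, 0.0516, 0, 0], [0.0198, 0.0516, 0, 0], [0.0198, 0.0516, 0, 0], [0, 0, 0.03, 0], [0, 0, 0.035, 0], [0, 0, 0, 0], [0, 0, 0, 0]]

```text
time_s: 41.68
tcp_pos: [0.55, 0.1285, 0.1339]
ee_rot: [[-0.998, 0.069, 0.0], [0.069, 0.998, -0.001], [-0.0, -0.001, -1.0]]
wrist_force: [0.2, 0.5, -0.1]
gripper_width: 0.453
gripper_force: 30.0
```

```bash
python3 - <<'E'
from h import *
go(.5489,.1288,.0865,86.05)
E
```

```text
t 41.67 pos [0.55   0.1285 0.1339] psi 86.0 d [0.0011 0.0003 0.0474] n 0.8 turn -0.0 F [ 0.2  0.5 -0.1] w 0.453 29.999910523183644
```

Release at this pose, then retreat up and back to clear the view.

Request:
jog_arm:
  rows:
    - [[0.001, 0, 0.025, 0], [0, 0, 0.017, 0], [0, 0, 0.0055, 0], [0, 0, 0, 0], [0, 0, 0, 0]]

```text
time_s: 42.3
tcp_pos: [0.5492, 0.1289, 0.0874]
ee_rot: [[-0.998, 0.069, 0.002], [0.069, 0.998, 0.001], [-0.002, 0.001, -1.0]]
wrist_force: [0.2, -0.6, 0.5]
gripper_width: 0.454
gripper_force: 30.0
```

Request:
jog_arm:
  rows:
    - [[0, 0, 0, 0], [0, 0, 0, 0], [0, 0, 0, 0], [0, 0, 0, 0], [0, 0, -0.03, 0], [0, 0, -0.06, 0], [0, 0, -0.06, 0], [0.02, 0, -0.05, 0], [0.04, 0, -0.05, 0], [0.04, 0, 0, 0], [0.02, 0, 0, 0], [0, 0, 0, 0], [0, 0, 0, 0]]
  claw: 0.66

```text
time_s: 43.92
tcp_pos: [0.4302, 0.137, 0.3351]
ee_rot: [[-0.998, 0.069, 0.0], [0.069, 0.998, 0.0], [-0.0, 0.0, -1.0]]
wrist_force: [-0.3, 0.2, 0.0]
gripper_width: 0.66
gripper_force: 0.0
```

```bash
python3 - <<'E'
from h import *
import cv2,pickle
go(.5,.13,.33,86)
m=camera_model("wrist");im=capture("wrist");pickle.dump(m,open("w10.pkl","wb"))
cv2.imwrite("pics/w10.png",cv2.resize(im[:,:,::-1],(800,500),interpolation=cv2.INTER_CUBIC))
E
```

```text
t 43.92 pos [0.4302 0.137  0.3351] psi 86.0 d [-0.0701 -0.0022  0.0052] n 1.1 turn 0.0 F [-0.3  0.2  0. ] w 0.66 0.0
```

View pics/w10.png

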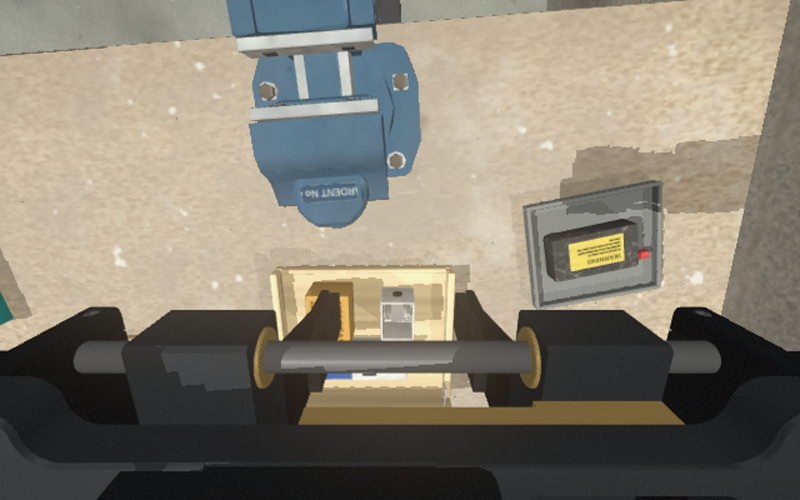

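```bash
python3 - <<'E'
import cv2
a=cv2.imread("pics/w10.png")[170:320,510:680];cv2.imwrite("pics/w10c.png",cv2.resize(a,(680,600),interpolation=cv2.INTER_CUBIC))
E
```

```text
(no output)
```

View pics/w10c.png

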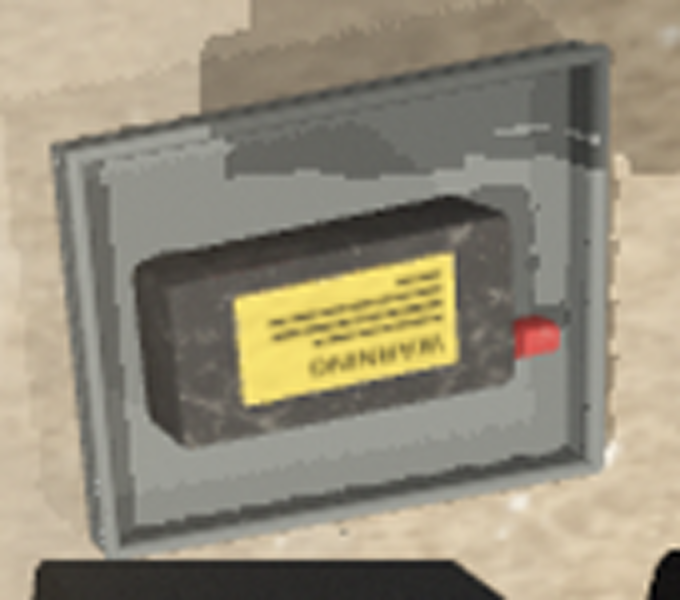

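```bash
python3 - <<'E'
from fit import *
import pickle
W=pickle.load(open("w10.pkl","rb"))
fc=lambda x,y:tuple((v+.5)/1.25-.5 for v in(510+(x+.5)/4-.5,170+(y+.5)/4-.5))
O=lambda px,L:[(W,*fc(*p),l) for p,l in zip(px,L)]
print("tray",*fit(O([(108,555),(55,148),(606,46),(602,465)],[(.0675,-.0775,.017),(-.0675,-.0775,.017),(-.0675,.0775,.017),(.0675,.0775,.017)]),[.489,.374,.13]))
print("tester",*fit(O([(184,446),(168,282),(513,218),(515,380)],[(.0275,-.06,.034),(-.0275,-.06,.034),(-.0275,.04,.034),(.0275,.04,.034)]),[.489,.374,.13]))
E
```

```text
tray [0.4885 0.3733] 8.01 rms 0.89
tester [0.4876 0.3752] 8.26 rms 1.3
```

The tester is about 2 mm off centre in the tray. The carton and both boxes lie flat where they belong, so I am handing in.

```bash
python3 -c "
from station import *
print(finish_job())"
```

```text
the job is handed in; nothing more can be done
None
```

I handed the job in at about 44 s, and no score came back. By my camera check the tester is within about 2 mm of the tray centre. The carton lies flat along the back wall, and the two boxes are back within about 2 mm of their start poses going by the arm's readings. The tape roll and screwdriver were not touched.

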